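# Square a machined plate against its stop and lock it for deburring

### The arm

A 7-joint arm with a two-finger parallel gripper is mounted at the origin on the work surface. World frame = base frame: x ahead of the robot, y to its left, z up, the work surface at z = 0. Lengths are in m, angles in rad, forces in N, time in s.
With the tool pointing down it reaches from about 0.425 to 0.875 m from the base axis. Payload 4.7 kg.
Tool frame: the origin (TCP) lies on the centre line of the jaws, within the pads' length; the fingertips stand 17 mm ahead of it and the grasp point (between the pads) lies 2 mm behind it; z points along the fingers, y is the direction in which the jaws open and shut (so a half turn about z gives the same grasp; the last joint's range is limited). The gripper opens to 85 mm and grips with 20 to 120 N. Pads are 22 mm wide; open, the fingers measure 114 mm over their backs; the gripper's body (76 mm by 85 mm) begins 54 mm behind the grasp point. The pads swing forward as they close: fully open they stand 13 mm farther back than shut.
Start: joints at [1.251, 0.321, -0.07, 1.45, 0.023, 1.371, -0.057], TCP at [0.213, -0.614, 0.248] pointing down, gripper open.
Joint ranges: [-2.86, 2.86], [-0.3, 2.09], [-1.38, 1.24], [0.06, 2.45], [-1.56, 4.7], [0.09, 2.05], [-2.69, 2.69]. Speed limits (rad/s): [2.57, 2.57, 3.14, 3.14, 3.14, 3.14, 3.14].

### API

Orientations are given as a unit quaternion [w, x, y, z].
In Python, from station import ctrl gives the robot as it stands.
- The arm moves only by the tool send_rows, never from a script. Its argument "rows" is a list of rows, each an object of numbers: "fingers": the opening in per cent of the stroke, from 0 (shut) to 100 (fully open); "x", "y", "z": the shift along the tool's x, y, z in mm; "wx", "wy", "wz": the turn, a rotation vector about the tool's x, y, z in degrees. A call has 1 to 12 rows; each row shifts and turns the commanded pose from where the row before left it, along the tool's axes as they then stand; what a row does not reach is not made up. A row lasts 1/8 s, in which the tool goes at most 62.5 mm and 10.7 degrees, less where a joint would pass 70% of its speed; a pose out of reach is approached as far as the arm can. A call is refused whole if a number of a shift passes 62.5 or a number of a turn 10.7, either way. A call with a gripper value outside its range is refused whole. The fingers move at their own pace and stop on an object; "squeeze" is the grip in N (left out, the last holds). Time passes only in rows, so rows that do not move let the fingers close. It gives the time, the measured TCP pose, the force and the opening at its end, in the units of the state.
- ctrl.get_state(): the state, without advancing time (a new reading comes with each control period).
- ctrl.grab_frame(name): name is "side" or "top"; returns the picture (400x640x3 uint8, red, green, blue); there is no depth.
- ctrl.get_calibration(name): a dict with "fx", "fy", "cx", "cy" (pixels), "k1" (the pictures are not rectified: a ray, as slopes to the right and down, at radius r is drawn at 1 + k1 r^2 times it, then the intrinsics apply), "rvec" (rotation vector, rad) and "tvec" (3), from world to camera coordinates, as OpenCV has them. Camera axes: x right, y down, z forward; pixel columns grow to the right and rows downward; lengths in m; the calibration is good to about 2 mm. A picture is of the moment at which its call begins. get_calibration takes no time and is no camera call.
- ctrl.job_done(): hands the job in, once; it reports no verdict.
Trained networks look in the newest picture that a camera, given by its name, has taken for a name from the list of things; names that differ only in an ending like _2 or _b are one class to them, and where a whole thing is asked for, a point or a joint stands for the part that bears it (a point fixed in the world has none). Each returns a list of dicts, best first, with "confidence" (0 to 1); they miss things now and then, are a little off and sometimes report something else, mostly with a low value. They report only what shows in the picture. A call takes as long as a camera call. They do not tell look-alikes from the thing itself.
- ctrl.find_in(camera, query): "at" ([row, column] in pixels, amid what is visible of it).
- ctrl.cut_out(camera, query): "region" (400x640 bool, what is visible of it) and "at" ([row, column] in pixels, amid what is visible of it).
The state is a dict: "time_s": time; "q": joint angles; "dq": joint speeds; "joint_efforts": joint torques, N m; "ee_pos": TCP position; "tool_rot": TCP orientation; "force": force on the tool from outside, world axes, zero at the start; "moment": the same for the moment, N m; "grip_width": opening from 0.0 (shut) to 1.0 (fully open).
Only numpy, scipy, OpenCV 4.12 (cv2) and the standard library are available. Lean on these libraries where they do the work, as an engineer would, in place of code of your own. Each camera call takes 0.05 s, during which the arm holds its last target. There are 200 camera calls.

### The job

Square up the notched aluminium plate in the fixture: push its free corner, the one diagonally opposite the notch, so that it turns about the peg in its notch until its long edge is flush against the stop bar. Then swing the keeper arm all the way over the plate and let go. The notch must stay on the peg throughout, and the other loose things on the bench and fixture stay where they are.

Things in the scene. Friction and masses are not known exactly. Their poses are not given: they have to be found in the camera images.
- fixture: dark steel base plate 210 (x) x 230 (y) x 12 mm fixed to the bench; origin at the centre of its underside, on the bench, z up. In its frame (mm): pivot peg 14 diameter at (30, 45), keeper post 18 diameter at (0, -85). Its flat top is at z 12.
- stop (a point): middle of the top edge of the stop bar's bearing face, 28 mm above the bench; the face looks to the fixture's -x, lies at x 48 mm in its frame and runs from y -60 to y 20. The bar is 12 x 80 x 16 mm, on the fixture's top
- plate: loose aluminium plate 96 (x) x 120 (y) x 16 mm, about 0.5 kg, flat on the fixture, too wide to grasp. Notch 18 wide, 22 deep in its +y edge near a corner. Origin: on its underside, in the notch, at the axis of a peg touching the notch's bottom. In its frame (mm): edges at x -78, x 18, y -105, y 15; notch x -9 to 9, y -7 to 15. Square: axes parallel to the fixture's, x 18 edge on the stop bar
- free_corner (a point): the plate's free corner, at its top: (-78, -105, 16) mm in the plate's frame. Pushed near here on the x -78 edge towards the stop bar, the plate turns anticlockwise seen from above about the peg, which has 2 mm play each side in the notch. It starts 0.3 to 0.6 rad clockwise from square, notch on the peg
- peg (a point): centre of the top of the fixture's pivot peg, 38 mm above the bench, 10 mm above the plate's top
- keeper_pivot (a point): point on the vertical axis of the keeper arm's hinge, at the arm's underside, 32 mm above the bench (4 mm above the plate's top)
- keeper_handle (a point): point on the keeper arm's upright round handle pin, 60 mm from the hinge axis, 85 mm above the bench. The pin is 16 mm in diameter and stands from the arm's top (42 mm above the bench) to 85 mm above the bench; this point is its top centre
- keeper (a joint): angle of the steel keeper arm (68 long x 18 x 10 mm) about its vertical hinge: 0 when it points along the fixture's +x, clear of the plate; it grows anticlockwise seen from above to its stop at 1.57, where it points along the fixture's +y, over the plate. It turns stiffly (about 1 N at the handle) and stays where it is left. It starts at 0 to 0.35.
- dowel: bystander: steel dowel 22 diameter x 35 mm tall, standing on the fixture's top beyond the peg; origin at its underside centre
- collar: bystander: steel collar 24 diameter x 10 mm, lying on the fixture's top in the -x, -y corner; origin at its underside centre
- driver: bystander: screwdriver lying on the bench beside the fixture's +y edge
- spanner: bystander: open-ended spanner lying on the bench beside the fixture's -y edge
- oiler: bystander: white plastic bottle 44 diameter x 110 mm tall, standing on the bench beyond the fixture; origin at its underside centre
- angle: bystander: aluminium angle bracket 50 x 120 x 56 mm on the bench to the robot's left; origin at its underside centre
- bar: bystander: aluminium bar 160 x 25 x 16 mm on the bench to the robot's right; origin at its underside centre
Not all that is in view belongs to the job. There is more than one size of the plate; the job needs the middle-sized.

How it is judged:
By the outcome, as a careful person would: the job done as asked, in the order asked, and still so for the second after the job is handed in, with the robot touching nothing.
It also fails if it takes over 51 s, if anything falls off the work surface, if the arm or the gripper's body presses on something with over 40 N, if the wrist force passes 120 N, or if a joint passes its speed limit or range.

## Working session

There is one attempt and no reset: what is moved stays moved. The work goes in short steps, Python scripts to look and compute and a tool call to move; the robot and the scene stay as the last step left them, time stands still between calls to the robot, and variables do not carry over. Pictures are saved under pics/ and viewed, about 8 in all and at most 12, crops included, and the job is handed in when it is done.

Besides the shell and the picture viewer there is one more tool, called as name([rows], argument=value, ...), one row to a line, values as JSON. send_rows: Moves the arm, as the interface text tells. Its arguments: {"type":"object","properties":{"rows":{"type":"array","items":{"type":"object","properties":{"fingers":{"type":"number"},"x":{"type":"number"},"y":{"type":"number"},"z":{"type":"number"},"wx":{"type":"number"},"wy":{"type":"number"},"wz":{"type":"number"}}}},"squeeze":{"type":"number"}},"required":["rows"]}

```bash
mkdir -p pics; ls; python3 - <<'E'
from station import ctrl
import cv2
for n in("top","side"):
    f=ctrl.grab_frame(n); cv2.imwrite(f"pics/{n}0.png",f[:,:,::-1])
    print(n,ctrl.get_calibration(n))
    for q in["fixture","plate","free_corner","peg","stop","keeper_pivot","keeper_handle","dowel","collar"]:
        print(q,[([round(float(v)) for v in d["at"]],round(d["confidence"],2)) for d in ctrl.find_in(n,q)][:4])
print(ctrl.get_state())
E
```

```text
pics
top {'fx': 366.29865462371924, 'fy': 366.29865462371924, 'cx': 310.3910227978401, 'cy': 197.07799428356722, 'k1': -0.01255597584028945, 'rvec': array([ 2.19217676, -2.21512103,  0.09352791]), 'tvec': array([0.01476176, 0.5652304 , 1.16478606])}
fixture [([192, 289], 0.89)]
plate [([203, 273], 0.89), ([267, 269], 0.75), ([270, 179], 0.61)]
free_corner [([202, 277], 0.86), ([271, 180], 0.84), ([267, 270], 0.75)]
peg [([217, 440], 0.72), ([192, 291], 0.67)]
stop [([191, 292], 0.59)]
keeper_pivot [([192, 290], 0.71)]
keeper_handle [([192, 306], 0.71)]
dowel [([167, 264], 0.62)]
collar [([201, 276], 0.73), ([165, 264], 0.64)]
side {'fx': 369.4887919041452, 'fy': 369.4887919041452, 'cx': 317.8146001588656, 'cy': 197.42635953630034, 'k1': -0.04336369664618718, 'rvec': array([ 0.21267245, -2.69055206,  1.48747655]), 'tvec': array([0.54756672, 0.12601292, 1.03146666])}
fixture [([242, 291], 0.83)]
plate [([264, 385], 0.87), ([360, 397], 0.77), ([245, 312], 0.59)]
free_corner [([243, 314], 0.76), ([360, 397], 0.61)]
peg [([233, 298], 0.77)]
stop [([239, 292], 0.94), ([284, 289], 0.66), ([
[... 173 characters left out ...]
.0, 'q': array([ 1.25106905,  0.32096007, -0.07010819,  1.45050125,  0.02257992,
        1.37077547, -0.05690093]), 'dq': array([-6.62272466e-04,  1.87671855e-03, -1.62593583e-03, -8.20682299e-05,
       -1.86658988e-04, -1.91097316e-03,  1.73904428e-03]), 'joint_efforts': array([ 7.13179361e-04, -4.93393493e+01, -3.81157994e-01, -3.14579058e+01,
        1.33008196e-02,  1.56903356e-03, -6.41453056e-06]), 'ee_pos': array([ 0.21297712, -0.61414438,  0.24837391]), 'tool_rot': array([7.19346453e-05, 9.86100408e-01, 1.66150472e-01, 1.48988074e-06]), 'force': array([-0.51976603, -0.17865365, -0.22514635]), 'moment': array([ 0.03073317, -0.00180415, -0.01736418]), 'grip_width': 0.9972078497312836}
```

```bash
python3 - <<'E'
import cv2,numpy as np
t=cv2.imread("pics/top0.png");s=cv2.imread("pics/side0.png")
a=cv2.resize(t[100:300,150:470],(800,500),interpolation=cv2.INTER_CUBIC)
cv2.imwrite("pics/topc.png",a)
cv2.imwrite("pics/sidec.png",cv2.resize(s[170:390,180:470],(790,600),interpolation=cv2.INTER_CUBIC))
E
```

```text
(no output)
```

View pics/topc.png

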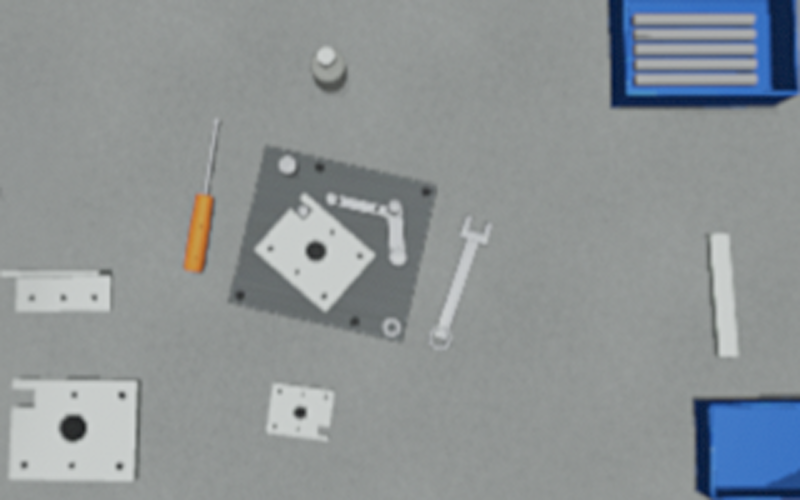

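View pics/sidec.png

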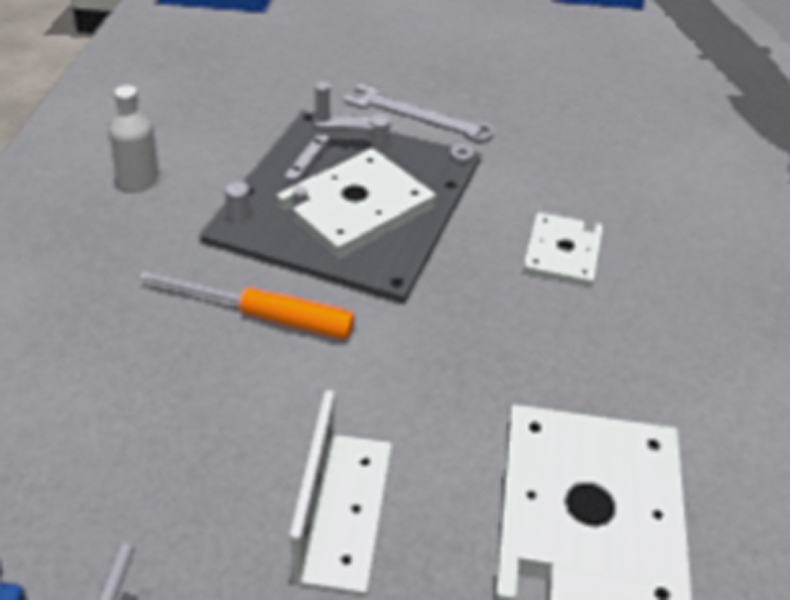

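The top view (crop is 2.5x from offset 100,150) shows three plates. They are the large one at full-frame px (270,179), the small one at (265,270), and the middle-sized one on the fixture at (200,276). Only the last has its notch on the peg, so it is the one meant. In the crop its free corner is the bottom one (325,312) and its long edge runs from (305,195) to (375,255). The keeper hinge is at (398,258), the handle at (394,207) and the dowel at (288,163).

```bash
cat > h.py <<'E'
import numpy as np,cv2
from station import ctrl
def ray(cam,px,z):
    c=ctrl.get_calibration(cam);K=np.array([[c["fx"],0,c["cx"]],[0,c["fy"],c["cy"]],[0,0,1]])
    u=cv2.undistortPoints(np.array(px,float).reshape(-1,1,2),K,np.array([c["k1"],0,0,0.])).reshape(-1,2)
    R=cv2.Rodrigues(c["rvec"])[0];C=-R.T@c["tvec"]
    d=np.c_[u,np.ones(len(u))]@R
    return C+d*((z-C[2])/d[:,2])[:,None]
def proj(cam,P):
    c=ctrl.get_calibration(cam);K=np.array([[c["fx"],0,c["cx"]],[0,c["fy"],c["cy"]],[0,0,1]])
    return cv2.projectPoints(np.array(P,float).reshape(-1,1,3),c["rvec"],c["tvec"],K,np.array([c["k1"],0,0,0.]))[0].reshape(-1,2)
def rect(mask,cam,z):
    # minimum-area rectangle of the mask on the plane z: centre, corners
    cs=max(cv2.findContours(mask.astype(np.uint8),0,1)[0],key=cv2.contourArea).reshape(-1,2)
    w=ray(cam,cs,z)[:,:2]*1000
    r=cv2.minAreaRect(w.astype(np.float32)); return r,cv2.boxPoints(r)
E
python3 - <<'E'
from h import *
np.set_printoptions(precision=1,suppress=True)
t=cv2.imread("pics/top0.png")
for q,z in(("fixture",.012),("plate",.028)):
    for d in ctrl.cut_out("top",q)[:3]:
        r,b=rect(d["region"],"top",z); print(q,d["at"],r,b.tolist())
# crop picks
P=lambda c:[(x/2.5+150-.3,y/2.5+100-.3) for x,y in c]
print("fix corners",ray("top",P([(266,147),(437,185),(404,342),(229,302)]),.012)*1000)
print("plate",ray("top",P([(305,195),(375,255),(325,312),(254,248)]),.028)*1000)
print("peg",ray("top",P([(303,210)]),.038)*1000,"pivot",ray("top",P([(398,258)]),.042)*1000,"handle",ray("top",P([(394,207)]),.085)*1000)
print("collar",ray("top",P([(391,327)]),.022)*1000,"dowel",ray("top",P([(288,163)]),.047)*1000)
E
```

```text
fixture [191.8, 291.5] ((565.6203002929688, 96.23168182373047), (230.11642456054688, 209.4620819091797), 76.48714447021484) [[436.903564453125, 8.830390930175781], [640.5672607421875, -40.113258361816406], [694.3370361328125, 183.63296508789062], [490.67333984375, 232.57662963867188]]
fixture [191.5, 308.6] ((577.4011840820312, 16.22360610961914), (82.05797576904297, 20.37972068786621), 5.351164817810059) [[535.6007080078125, 22.54270362854004], [537.5013427734375, 2.2518022060394287], [619.20166015625, 9.904508590698242], [617.301025390625, 30.195409774780273]]
plate [269.5, 179.2] ((336.6472473144531, 422.2465515136719), (159.91372680664062, 124.37653350830078), 89.30317687988281) [[273.4911804199219, 343.0519104003906], [397.8584899902344, 341.5392761230469], [399.8033142089844, 501.4411926269531], [275.4360046386719, 502.9538269042969]]
plate [199.1, 272.6] ((552.3858032226562, 119.10052490234375), (118.48646545410156, 94.06126403808594), 46.69878005981445) [[477.5278625488281, 108.24098205566406], [545.981689453125, 43.73057556152344], [627.2437744140625, 129.96006774902344], [558.7899169921875, 194.47047424316406]]
plate [264.7, 271.1] ((352.4018249511719, 139.40362548828125), (78.88988494873047, 65.23379516601562), 81.62928009033203) [[314.39007568359375, 105.12718200683594], [378.928955078125, 95.63059997558594], [390.41357421875, 173.68006896972656], [325.87469482421875, 183.17665100097656]]
fix corners [[692.8 183.7  12. ]
 [641.4 -38.   12. ]
 [438.5   7.2  12. ]
 [492.4 231.6  12. ]]
plate [[627.9 132.2  28. ]
 [550.2  43.4  28. ]
 [478.4 107.6  28. ]
 [560.7 197.3  28. ]]
peg [[607.7 134.   38. ]] pivot [[545.5  14.4  42. ]] handle [[605.9  19.6  85. ]]
collar [[458.3  23.9  22. ]] dowel [[666.5 151.8  47. ]]
```

```bash
cat > plan.py <<'E'
import numpy as np,json
from math import *
def plan(start,wps,step=55,dr=9.5):
    """rows from start (x,y,z mm, tool-x yaw deg) through waypoints; each wp (x,y,z,yaw[,n])"""
    cur=np.array(start,float);rows=[]
    for w in wps:
        d=np.array(w[:4],float)-cur
        n=w[4] if len(w)>4 else max(1,ceil(np.linalg.norm(d[:3])/step),ceil(abs(d[3])/dr))
        s=cur.copy()
        for i in range(1,n+1):
            e=s+d*i/n-cur;t=radians(cur[3]);c,k=cos(t),sin(t)
            r=dict(x=round(c*e[0]+k*e[1]),y=round(k*e[0]-c*e[1]),z=round(-e[2]),wz=round(-e[3],1))
            cur+=np.array([c*r["x"]+k*r["y"],k*r["x"]-c*r["y"],-r["z"],-r["wz"]])
            rows.append({a:b for a,b in r.items() if b} or dict(x=0))
    for i in range(0,len(rows),12): print(json.dumps(rows[i:i+12]).replace('"',''))
    print("end",np.round(cur,1))
def here():
    from station import ctrl
    s=ctrl.get_state();q=s["tool_rot"];p=s["ee_pos"]*1000
    return [*p,degrees(2*atan2(q[2],q[1]))]
E
python3 - <<'E'
from plan import *
h=here();print(h)
plan(h,[(430,-250,248,78),(466,137,200,136.7),(466,137,60,136.7),(466,137,36,136.7)])
E
```

```text
[np.float64(212.9661434666486), np.float64(-614.1400696857922), np.float64(248.35297876073065), 19.126992054704488]
[{x: 41, y: -34, wz: -7.4}, {x: 44, y: -29, wz: -7.3}, {x: 48, y: -22, wz: -7.4}, {x: 50, y: -17, wz: -7.3}, {x: 53, y: -10, wz: -7.4}, {x: 52, y: -3, wz: -7.4}, {x: 53, y: 4, wz: -7.3}, {x: 52, y: 11, wz: -7.4}, {x: 48, y: -6, z: 6, wz: -7.3}, {x: 49, y: 1, z: 6, wz: -7.4}, {x: 48, y: 7, z: 6, wz: -7.3}, {x: 47, y: 12, z: 6, wz: -7.3}]
[{x: 45, y: 19, z: 6, wz: -7.4}, {x: 42, y: 24, z: 6, wz: -7.3}, {x: 38, y: 30, z: 6, wz: -7.3}, {x: 35, y: 34, z: 6, wz: -7.4}, {z: 47}, {z: 47}, {z: 46}, {z: 24}]
end [466.  137.   36.4 136.7]
```

send_rows([
  {"fingers": 0,"x": 41,"y": -34,"wz": -7.4},
  {"x": 44,"y": -29,"wz": -7.3},
  {"x": 48,"y": -22,"wz": -7.4},
  {"x": 50,"y": -17,"wz": -7.3},
  {"x": 53,"y": -10,"wz": -7.4},
  {"x": 52,"y": -3,"wz": -7.4},
  {"x": 53,"y": 4,"wz": -7.3},
  {"x": 52,"y": 11,"wz": -7.4},
  {"x": 48,"y": -6,"z": 6,"wz": -7.3},
  {"x": 49,"y": 1,"z": 6,"wz": -7.4},
  {"x": 48,"y": 7,"z": 6,"wz": -7.3},
  {"x": 47,"y": 12,"z": 6,"wz": -7.3},
])

```text
invalid input
```

send_rows([
  {"fingers": 0,"x": 45,"y": 19,"z": 6,"wz": -7.4},
  {"x": 42,"y": 24,"z": 6,"wz": -7.3},
  {"x": 38,"y": 30,"z": 6,"wz": -7.3},
  {"x": 35,"y": 34,"z": 6,"wz": -7.4},
  {"z": 47},
  {"z": 47},
  {"x": 0},
  {"x": 0},
])

```text
invalid input
```

send_rows([
  {"fingers": 0,"x": 41,"y": -34,"z": 0,"wx": 0,"wy": 0,"wz": -7.4},
])

```text
time_s: 1.23
ee_pos: [0.2369, -0.571, 0.2476]
tool_rot: [0.0, 0.974, 0.227, -0.001]
force: [0.5, -0.2, 0.1]
grip_width: 0.819
```

send_rows([
  {"fingers": 0,"x": 44,"y": -29,"z": 0,"wx": 0,"wy": 0,"wz": -7.3},
  {"fingers": 0,"x": 48,"y": -22,"z": 0,"wx": 0,"wy": 0,"wz": -7.4},
  {"fingers": 0,"x": 50,"y": -17,"z": 0,"wx": 0,"wy": 0,"wz": -7.3},
  {"fingers": 0,"x": 53,"y": -10,"z": 0,"wx": 0,"wy": 0,"wz": -7.4},
  {"fingers": 0,"x": 52,"y": -3,"z": 0,"wx": 0,"wy": 0,"wz": -7.4},
  {"fingers": 0,"x": 53,"y": 4,"z": 0,"wx": 0,"wy": 0,"wz": -7.3},
  {"fingers": 0,"x": 52,"y": 11,"z": 0,"wx": 0,"wy": 0,"wz": -7.4},
  {"fingers": 0,"x": 48,"y": -6,"z": 6,"wx": 0,"wy": 0,"wz": -7.3},
  {"fingers": 0,"x": 49,"y": 1,"z": 6,"wx": 0,"wy": 0,"wz": -7.4},
  {"fingers": 0,"x": 48,"y": 7,"z": 6,"wx": 0,"wy": 0,"wz": -7.3},
  {"fingers": 0,"x": 47,"y": 12,"z": 6,"wx": 0,"wy": 0,"wz": -7.3},
  {"fingers": 0,"x": 45,"y": 19,"z": 6,"wx": 0,"wy": 0,"wz": -7.4},
])

```text
time_s: 2.72
ee_pos: [0.4524, -0.0065, 0.2184]
tool_rot: [0.001, 0.538, 0.843, -0.0]
force: [0.9, -0.0, 0.1]
grip_width: 0.002
```

send_rows([
  {"fingers": 0,"x": 42,"y": 24,"z": 6,"wx": 0,"wy": 0,"wz": -7.3},
  {"fingers": 0,"x": 38,"y": 30,"z": 6,"wx": 0,"wy": 0,"wz": -7.3},
  {"fingers": 0,"x": 35,"y": 34,"z": 6,"wx": 0,"wy": 0,"wz": -7.4},
  {"fingers": 0,"x": 0,"y": 0,"z": 47,"wx": 0,"wy": 0,"wz": 0},
  {"fingers": 0,"x": 0,"y": 0,"z": 47,"wx": 0,"wy": 0,"wz": 0},
  {"fingers": 0,"x": 0,"y": 0,"z": 0,"wx": 0,"wy": 0,"wz": 0},
  {"fingers": 0,"x": 0,"y": 0,"z": 0,"wx": 0,"wy": 0,"wz": 0},
])

```text
time_s: 3.6
ee_pos: [0.4671, 0.1373, 0.1079]
tool_rot: [0.001, 0.369, 0.93, 0.001]
force: [0.4, 0.6, 0.1]
grip_width: -0.004
```

```bash
python3 - <<'E'
from plan import *
h=here();print(np.round(h,1))
plan(h,[(466,137,60,136.7,1),(466,137,36,136.7,1)])
E
```

```text
[467.1 137.3 107.9 136.7]
[{x: 1, y: -1, z: 48}, {z: 24}]
end [465.7 137.3  35.9 136.7]
```

```bash
python3 - <<'E'
from plan import *
def P(th,a,b):
    t=radians(th);return (605.3+a*cos(t)-b*sin(t),132.9+a*sin(t)+b*cos(t),36,th+180,1)
plan([467.1,137.3,108,136.7],[(466,137,60,136.7,1),(466,137,36,136.7,1),P(-43.3,-97,-92),P(-43.3,-90,-92)]+[P(-43.3+i*2.2,-89,-92) for i in range(1,13)])
E
```

```text
[{x: 1, y: -1, z: 48}, {z: 24}, {x: -8, y: 1}, {x: -7}, {x: -4, y: -4, wz: -2.2}, {x: -4, y: -3, wz: -2.2}, {x: -3, y: -3, wz: -2.2}, {x: -4, y: -4, wz: -2.2}, {x: -4, y: -3, wz: -2.2}, {x: -3, y: -4, wz: -2.2}, {x: -4, y: -3, wz: -2.2}, {x: -3, y: -3, wz: -2.2}]
[{x: -4, y: -4, wz: -2.2}, {x: -4, y: -3, wz: -2.2}, {x: -3, y: -3, wz: -2.2}, {x: -4, y: -4, wz: -2.2}]
end [493.5  70.3  36.  163.1]
```

send_rows([
  {"fingers": 0,"x": 1,"y": -1,"z": 48,"wx": 0,"wy": 0,"wz": 0},
  {"fingers": 0,"x": 0,"y": 0,"z": 24,"wx": 0,"wy": 0,"wz": 0},
  {"fingers": 0,"x": -8,"y": 1,"z": 0,"wx": 0,"wy": 0,"wz": 0},
  {"fingers": 0,"x": -7,"y": 0,"z": 0,"wx": 0,"wy": 0,"wz": 0},
  {"fingers": 0,"x": -4,"y": -4,"z": 0,"wx": 0,"wy": 0,"wz": -2.2},
  {"fingers": 0,"x": -4,"y": -3,"z": 0,"wx": 0,"wy": 0,"wz": -2.2},
  {"fingers": 0,"x": -3,"y": -3,"z": 0,"wx": 0,"wy": 0,"wz": -2.2},
  {"fingers": 0,"x": -4,"y": -4,"z": 0,"wx": 0,"wy": 0,"wz": -2.2},
  {"fingers": 0,"x": 0,"y": 0,"z": 0,"wx": 0,"wy": 0,"wz": 0},
])

```text
time_s: 4.72
ee_pos: [0.4805, 0.1066, 0.0361]
tool_rot: [0.002, 0.297, 0.955, 0.0]
force: [0.2, -0.3, -0.4]
grip_width: -0.002
```

```bash
python3 - <<'E'
from h import *
from plan import here
print(np.round(here(),1))
t=ctrl.grab_frame("top");s=ctrl.grab_frame("side")
a=cv2.resize(t[155:250,235:355],(480,380),interpolation=3);b=cv2.resize(s[190:285,245:350],(420,380),interpolation=3)[:,:320]
cv2.imwrite("pics/p1.png",np.hstack([a,b])[:,:,::-1])
for d in ctrl.cut_out("top","plate")[:2]: print(d["at"],rect(d["region"],"top",.028))
E
```

```text
[480.5 106.6  36.1 145.4]
[273.2, 176.2] (((336.7577819824219, 424.03009033203125), (161.85287475585938, 124.31397247314453), 89.21283721923828), array([[273.49487, 343.9652 ],
       [397.79712, 342.2574 ],
       [400.0207 , 504.09497],
       [275.71844, 505.8028 ]], dtype=float32))
[196.1, 276.7] (((557.2696533203125, 114.08387756347656), (120.24075317382812, 96.10303497314453), 56.165164947509766), array([[483.88077 ,  90.90024 ],
       [563.7084  ,  37.390003],
       [630.65857 , 137.26752 ],
       [550.83093 , 190.77776 ]], dtype=float32))
```

View pics/p1.png

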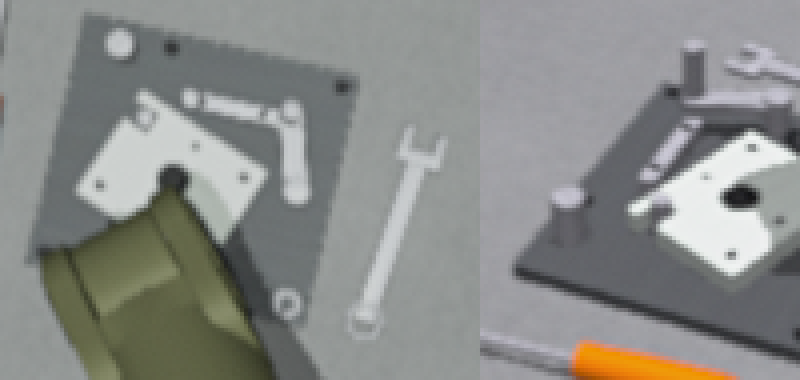

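The plate is turning with the finger: yaw has gone from 46.7° to 56.2°, and square is 76.5°. The peg is still in the notch (crop px 118,145). I'll continue.

```bash
python3 - <<'E'
from plan import *
def P(th,a,b):
    t=radians(th);return (605.3+a*cos(t)-b*sin(t),132.9+a*sin(t)+b*cos(t),36,th+180,1)
plan([480.6,106.3,36,145.5],[P(-34.5+i*2.1,-89,-92) for i in range(1,10)]+[P(-13.5,-89,-92)])
E
```

```text
[{x: -2, y: -3, wz: -2.1}, {x: -4, y: -3, wz: -2.1}, {x: -3, y: -3, wz: -2.1}, {x: -3, y: -3, wz: -2.1}, {x: -4, y: -3, wz: -2.1}, {x: -3, y: -4, wz: -2.1}, {x: -4, y: -3, wz: -2.1}, {x: -3, y: -3, wz: -2.1}, {x: -4, y: -3, wz: -2.1}, {x: -3, y: -3, wz: -2.1}]
end [497.4  64.6  36.  166.5]
```

send_rows([
  {"fingers": 0,"x": -2,"y": -3,"z": 0,"wx": 0,"wy": 0,"wz": -2.1},
  {"fingers": 0,"x": -4,"y": -3,"z": 0,"wx": 0,"wy": 0,"wz": -2.1},
  {"fingers": 0,"x": -3,"y": -3,"z": 0,"wx": 0,"wy": 0,"wz": -2.1},
  {"fingers": 0,"x": -3,"y": -3,"z": 0,"wx": 0,"wy": 0,"wz": -2.1},
  {"fingers": 0,"x": -4,"y": -3,"z": 0,"wx": 0,"wy": 0,"wz": -2.1},
  {"fingers": 0,"x": -3,"y": -4,"z": 0,"wx": 0,"wy": 0,"wz": -2.1},
  {"fingers": 0,"x": -4,"y": -3,"z": 0,"wx": 0,"wy": 0,"wz": -2.1},
  {"fingers": 0,"x": -3,"y": -3,"z": 0,"wx": 0,"wy": 0,"wz": -2.1},
  {"fingers": 0,"x": 0,"y": 0,"z": 0,"wx": 0,"wy": 0,"wz": 0},
])

```text
time_s: 6.0
ee_pos: [0.4896, 0.0729, 0.0342]
tool_rot: [-0.001, 0.154, 0.988, -0.001]
force: [-3.6, -0.1, 1.8]
grip_width: 0.001
```

send_rows([
  {"fingers": 0,"x": -2,"y": -2,"z": 0,"wx": 0,"wy": 0,"wz": -2.1},
  {"fingers": 0,"x": -2,"y": -2,"z": 0,"wx": 0,"wy": 0,"wz": -2.1},
  {"fingers": 0,"x": 0,"y": 0,"z": 0,"wx": 0,"wy": 0,"wz": 0},
])

```text
time_s: 6.38
ee_pos: [0.492, 0.068, 0.0341]
tool_rot: [-0.001, 0.118, 0.993, -0.001]
force: [-5.2, -0.1, 3.6]
grip_width: -0.0
```

send_rows([
  {"fingers": 0,"x": -2,"y": -1,"z": 0,"wx": 0,"wy": 0,"wz": 0},
  {"fingers": 0,"x": -2,"y": -1,"z": -1,"wx": 0,"wy": 0,"wz": 0},
  {"fingers": 0,"x": 0,"y": 0,"z": 0,"wx": 0,"wy": 0,"wz": 0},
])

```text
time_s: 6.75
ee_pos: [0.4965, 0.0647, 0.0351]
tool_rot: [-0.0, 0.118, 0.993, -0.0]
force: [-3.8, -1.6, -1.3]
grip_width: 0.001
```

```bash
python3 - <<'E'
from h import *
from plan import here
print(np.round(here(),1))
t=ctrl.grab_frame("top");s=ctrl.grab_frame("side")
a=cv2.resize(t[155:250,235:355],(480,380),interpolation=3);b=cv2.resize(s[190:285,265:345],(320,380),interpolation=3)
cv2.imwrite("pics/p2.png",np.hstack([a,b])[:,:,::-1])
for d in ctrl.cut_out("top","plate")[:2]: print(d["at"],rect(d["region"],"top",.028))
E
```

```text
[496.5  64.7  35.1 166.5]
[193.9, 276.1] (((575.498779296875, 97.90678405761719), (124.12079620361328, 83.03886413574219), 89.50421905517578), array([[533.4439 ,  36.20797],
       [616.4797 ,  35.48945],
       [617.55365, 159.60559],
       [534.5179 , 160.32413]], dtype=float32))
[264.1, 268.6] (((352.983154296875, 138.68255615234375), (79.71002960205078, 67.7046127319336), 82.64126586914062), array([[314.305   , 103.491646],
       [381.45197 ,  94.819954],
       [391.66132 , 173.87347 ],
       [324.51434 , 182.54517 ]], dtype=float32))
```

View pics/p2.png

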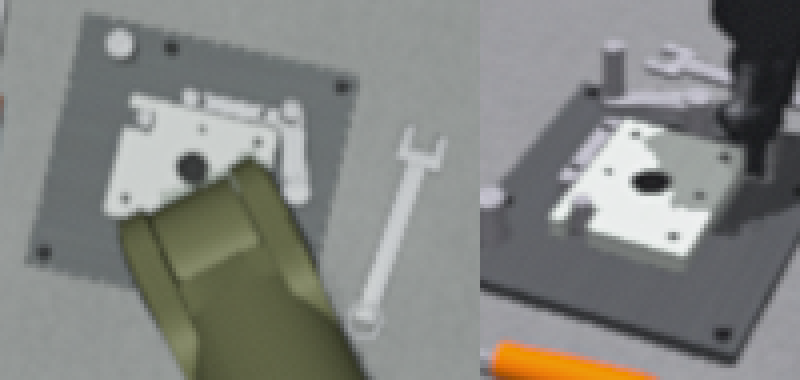

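The plate is nearly square. A thin wedge gap to the stop bar remains at crop (230,112), and the force is still only friction. I'll push on in small steps until the force rises.

send_rows([
  {"fingers": 0,"x": -1,"y": 0,"z": 0,"wx": 0,"wy": 0,"wz": 0},
  {"fingers": 0,"x": -1,"y": 0,"z": 0,"wx": 0,"wy": 0,"wz": 0},
  {"fingers": 0,"x": 0,"y": 0,"z": 0,"wx": 0,"wy": 0,"wz": 0},
])

```text
time_s: 7.28
ee_pos: [0.497, 0.0648, 0.0351]
tool_rot: [-0.002, 0.117, 0.993, -0.001]
force: [-7.8, -0.7, 4.0]
grip_width: -0.001
```

send_rows([
  {"fingers": 0,"x": -1,"y": 0,"z": 0,"wx": 0,"wy": 0,"wz": 0},
  {"fingers": 0,"x": 0,"y": 0,"z": 0,"wx": 0,"wy": 0,"wz": 0},
])

```text
time_s: 7.52
ee_pos: [0.4976, 0.0644, 0.035]
tool_rot: [-0.002, 0.117, 0.993, -0.001]
force: [-7.7, -1.4, 5.3]
grip_width: 0.002
```

send_rows([
  {"fingers": 0,"x": -1,"y": 0,"z": 0,"wx": 0,"wy": 0,"wz": 0},
  {"fingers": 0,"x": 0,"y": 0,"z": 0,"wx": 0,"wy": 0,"wz": 0},
])

```text
time_s: 7.78
ee_pos: [0.4985, 0.0638, 0.0349]
tool_rot: [-0.002, 0.117, 0.993, -0.001]
force: [-8.2, -2.0, 4.0]
grip_width: -0.005
```

send_rows([
  {"fingers": 0,"x": -1,"y": 0,"z": 0,"wx": 0,"wy": 0,"wz": 0},
  {"fingers": 0,"x": -1,"y": 0,"z": 0,"wx": 0,"wy": 0,"wz": 0},
  {"fingers": 0,"x": 0,"y": 0,"z": 0,"wx": 0,"wy": 0,"wz": 0},
])

```text
time_s: 8.15
ee_pos: [0.499, 0.0638, 0.0347]
tool_rot: [-0.004, 0.117, 0.993, -0.001]
force: [-11.2, -0.5, 7.2]
grip_width: -0.002
```

send_rows([
  {"fingers": 0,"x": -1,"y": 0,"z": 0,"wx": 0,"wy": 0,"wz": 0},
  {"fingers": 0,"x": 0,"y": 0,"z": 0,"wx": 0,"wy": 0,"wz": 0},
])

```text
time_s: 8.4
ee_pos: [0.4991, 0.0638, 0.0346]
tool_rot: [-0.005, 0.117, 0.993, -0.002]
force: [-14.3, -0.6, 8.7]
grip_width: -0.001
```

send_rows([
  {"fingers": 0,"x": -1,"y": 0,"z": 0,"wx": 0,"wy": 0,"wz": 0},
  {"fingers": 0,"x": -1,"y": 0,"z": 0,"wx": 0,"wy": 0,"wz": 0},
  {"fingers": 0,"x": 0,"y": 0,"z": 0,"wx": 0,"wy": 0,"wz": 0},
])

```text
time_s: 8.78
ee_pos: [0.4992, 0.064, 0.0343]
tool_rot: [-0.006, 0.117, 0.993, -0.002]
force: [-18.5, -0.2, 13.6]
grip_width: 0.006
```

```bash
python3 - <<'E'
from h import *
t=ctrl.grab_frame("top");s=ctrl.grab_frame("side")
a=cv2.resize(t[170:220,255:320],(520,400),interpolation=3);b=cv2.resize(s[210:260,270:305],(280,400),interpolation=3)
cv2.imwrite("pics/p3.png",np.hstack([a,b])[:,:,::-1])
E
```

```text
(no output)
```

View pics/p3.png

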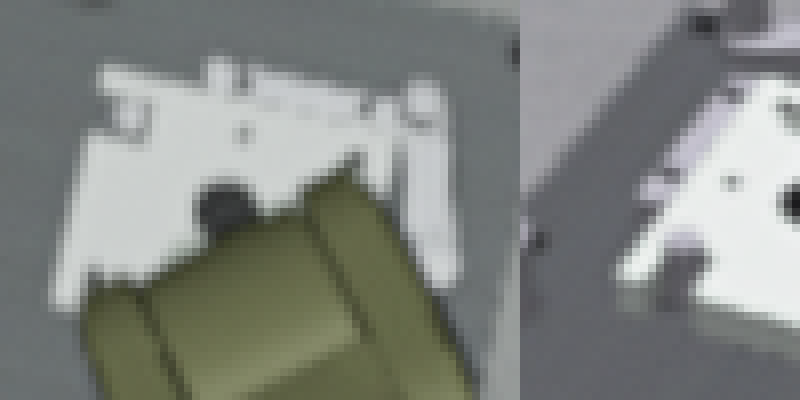

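The force rises with no further motion, and the bar face looks closed along its length. I'll back off straight, rise clear of everything, and measure the plate without obstruction.

send_rows([
  {"fingers": 0,"x": 4,"y": 0,"z": 0,"wx": 0,"wy": 0,"wz": 0},
  {"fingers": 0,"x": 5,"y": 0,"z": 0,"wx": 0,"wy": 0,"wz": 0},
  {"fingers": 0,"x": 15,"y": 0,"z": 0,"wx": 0,"wy": 0,"wz": 0},
  {"fingers": 0,"x": 20,"y": 0,"z": -30,"wx": 0,"wy": 0,"wz": 0},
  {"fingers": 40,"x": 0,"y": 55,"z": -30,"wx": 0,"wy": 0,"wz": 0},
  {"fingers": 40,"x": 0,"y": 55,"z": -30,"wx": 0,"wy": 0,"wz": 0},
  {"fingers": 40,"x": 0,"y": 50,"z": 0,"wx": 0,"wy": 0,"wz": 0},
  {"fingers": 40,"x": 0,"y": 50,"z": 0,"wx": 0,"wy": 0,"wz": 0},
  {"fingers": 40,"x": 0,"y": 0,"z": 0,"wx": 0,"wy": 0,"wz": 0},
])

```text
time_s: 10.0
ee_pos: [0.5101, 0.2834, 0.126]
tool_rot: [0.0, 0.114, 0.994, 0.003]
force: [-0.2, -0.7, -0.1]
grip_width: 0.402
```

```bash
python3 - <<'E'
from h import *
from plan import here
print(np.round(here(),1))
t=ctrl.grab_frame("top");s=ctrl.grab_frame("side")
a=cv2.resize(t[165:235,245:325],(480,420),interpolation=3);b=cv2.resize(s[205:275,265:318],(318,420),interpolation=3)
cv2.imwrite("pics/p4.png",np.hstack([a,b])[:,:,::-1])
for q,z in(("fixture",.012),("plate",.028)):
  for d in ctrl.cut_out("top",q)[:3]: print(q,d["at"],rect(d["region"],"top",z))
ctrl.find_in("side","plate")
E
```

```text
[510.1 283.4 126.  167. ]
fixture [211.2, 281.1] (((565.22216796875, 96.35720825195312), (232.017822265625, 214.93963623046875), 76.28938293457031), array([[433.31845 ,   9.126244],
       [642.1334  , -41.81835 ],
       [697.12585 , 183.58817 ],
       [488.3109  , 234.53278 ]], dtype=float32))
plate [196.9, 277.8] (((565.20166015625, 96.20552825927734), (118.3159408569336, 98.93782806396484), 75.79115295410156), array([[502.7254  ,  50.999847],
       [598.6364  ,  26.714859],
       [627.6779  , 141.41121 ],
       [531.7669  , 165.6962  ]], dtype=float32))
plate [274.6, 173.9] (((336.71600341796875, 424.111083984375), (158.6923370361328, 124.24395751953125), 89.21131896972656), array([[273.50775, 345.6275 ],
       [397.73993, 343.91736],
       [399.92426, 502.59467],
       [275.69208, 504.3048 ]], dtype=float32))
plate [262.8, 268.6] (((352.6953125, 139.2203369140625), (78.10273742675781, 62.769737243652344), 82.1552505493164), array([[316.27405, 104.81813],
       [378.45636,  96.25072],
       [389.11658, 173.62254],
       [326.93427, 182.18996]], dtype=float32))
```

View pics/p4.png

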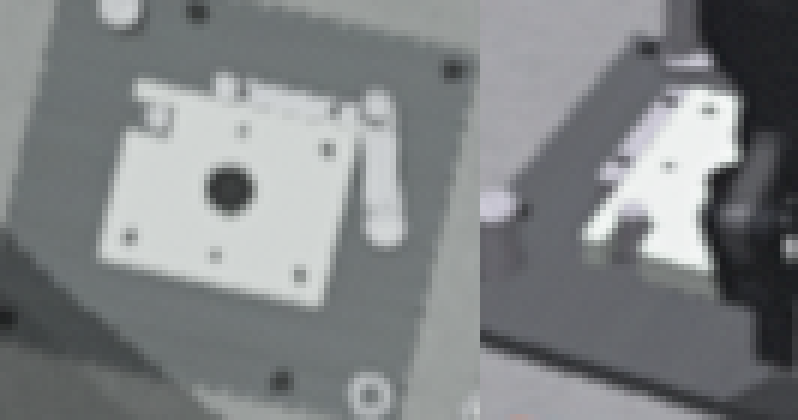

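Measured plate yaw is 75.8° against 76.4° for the fixture, with corners within 3 mm of the square position. Next is an edge-line check, plus planning the keeper moves.

```bash
python3 - <<'E'
from h import *
from plan import *
g=cv2.cvtColor(ctrl.grab_frame("top"),cv2.COLOR_RGB2GRAY).astype(float)
c=np.array([565.5,96.3])
def edge(yaw,x0,y0,y1,z):   # sub-pixel edge near fixture x0, y in y0..y1; returns yaw error deg, x
    t=radians(yaw);ex=np.array([cos(t),sin(t)]);ey=np.array([-sin(t),cos(t)])
    ys=np.linspace(y0,y1,40);xs=np.arange(x0-9,x0+9.1,.5);out=[]
    for y in ys:
        P=np.array([[*(c+x*ex+y*ey),z] for x in xs])/1000
        p=proj("top",P).astype(np.float32)
        v=cv2.remap(g.astype(np.float32),p[:,:1],p[:,1:],1)[:,0]
        d=np.abs(np.gradient(cv2.GaussianBlur(v,(1,5),0).ravel()));d[d<d.max()*.4]=0;out.append((xs*d).sum()/d.sum())
    k=np.polyfit(ys,out,1);return np.degrees(np.arctan(-k[0])),np.median(out)
print("plate free edge x=-48",edge(-13.5,-48,-50,50,28))
print("fixture edges",edge(-13.5,-105,-60,20,12),edge(-13.5,105,-80,80,12))
print("handle",ray("top",[(307.5,182.3)],.085)*1000)
h=here()
plan(h,[(560,130,135,90),(606,20,135,6)])
piv=np.array([545.7,13.6])
W=lambda a:(piv[0]+60*cos(radians(a)),piv[1]+60*sin(radians(a)),66,a,1)
plan([*W(6)],[W(6+i*3.5) for i in range(1,21)]) if 0 else plan(list(W(6)[:4]),[W(6+i*4) for i in range(1,18)]+[W(76.5)])
E
```

```text
plate free edge x=-48 (np.float64(0.5842167592295628), np.float64(-48.309227706426725))
fixture edges (np.float64(0.2852629395476425), np.float64(-103.73203696932462)) (np.float64(0.7074436606714387), np.float64(106.20427747550877))
handle [[606.46400219  18.9562606   85.        ]]
[{x: -9, y: -14, z: -1, wz: 8.5}, {x: -11, y: -13, z: -1, wz: 8.5}, {x: -13, y: -12, z: -1, wz: 8.5}, {x: -14, y: -9, z: -1, wz: 8.5}, {x: -16, y: -7, z: -1, wz: 8.4}, {x: -16, y: -4, z: -2, wz: 8.5}, {x: -17, y: -2, z: -1, wz: 8.5}, {x: -17, z: -1, wz: 8.5}, {x: -17, y: 3, z: -1, wz: 8.5}, {x: -12, y: 5, wz: 9.3}, {x: -11, y: 7, wz: 9.4}, {x: -10, y: 9, wz: 9.3}]
[{x: -9, y: 10, wz: 9.3}, {x: -6, y: 12, wz: 9.4}, {x: -5, y: 12, wz: 9.3}, {x: -3, y: 13, wz: 9.3}, {y: 13, wz: 9.4}, {x: 2, y: 14, wz: 9.3}]
end [606.5  19.6 135.2   6. ]
[{y: -4, wz: -4.0}, {y: -4, wz: -4.0}, {y: -5, wz: -4.0}, {x: -1, y: -4, wz: -4.0}, {y: -4, wz: -4.0}, {y: -4, wz: -4.0}, {y: -4, wz: -4.0}, {y: -4, wz: -4.0}, {y: -5, wz: -4.0}, {y: -4, wz: -4.0}, {x: -1, y: -4, wz: -4.0}, {y: -4, wz: -4.0}]
[{y: -4, wz: -4.0}, {y: -5, wz: -4.0}, {y: -4, wz: -4.0}, {y: -4, wz: -4.0}, {y: -4, wz: -4.0}, {y: -3, wz: -2.5}]
end [559.7  72.5  66.   76.5]
```

The plate agrees with the fixture (0.58° against 0.29–0.71°), and its free edge lies at x -48.3, where -48 is expected. It is flush, so I'll go to the keeper.

send_rows([
  {"fingers": 50,"x": -9,"y": -14,"z": -1,"wx": 0,"wy": 0,"wz": 8.5},
  {"fingers": 50,"x": -11,"y": -13,"z": -1,"wx": 0,"wy": 0,"wz": 8.5},
  {"fingers": 50,"x": -13,"y": -12,"z": -1,"wx": 0,"wy": 0,"wz": 8.5},
  {"fingers": 50,"x": -14,"y": -9,"z": -1,"wx": 0,"wy": 0,"wz": 8.5},
  {"fingers": 50,"x": -16,"y": -7,"z": -1,"wx": 0,"wy": 0,"wz": 8.4},
  {"fingers": 50,"x": -16,"y": -4,"z": -2,"wx": 0,"wy": 0,"wz": 8.5},
  {"fingers": 50,"x": -17,"y": -2,"z": -1,"wx": 0,"wy": 0,"wz": 8.5},
  {"fingers": 50,"x": -17,"y": 0,"z": -1,"wx": 0,"wy": 0,"wz": 8.5},
  {"fingers": 50,"x": -17,"y": 3,"z": -1,"wx": 0,"wy": 0,"wz": 8.5},
  {"fingers": 50,"x": -12,"y": 5,"z": 0,"wx": 0,"wy": 0,"wz": 9.3},
  {"fingers": 50,"x": -11,"y": 7,"z": 0,"wx": 0,"wy": 0,"wz": 9.4},
  {"fingers": 50,"x": -10,"y": 9,"z": 0,"wx": 0,"wy": 0,"wz": 9.3},
])

```text
time_s: 11.8
ee_pos: [0.5756, 0.0938, 0.1354]
tool_rot: [0.0, 0.859, 0.513, 0.0]
force: [0.2, -0.8, -0.2]
grip_width: 0.503
```

send_rows([
  {"fingers": 50,"x": -9,"y": 10,"z": 0,"wx": 0,"wy": 0,"wz": 9.3},
  {"fingers": 50,"x": -6,"y": 12,"z": 0,"wx": 0,"wy": 0,"wz": 9.4},
  {"fingers": 50,"x": -5,"y": 12,"z": 0,"wx": 0,"wy": 0,"wz": 9.3},
  {"fingers": 50,"x": -3,"y": 13,"z": 0,"wx": 0,"wy": 0,"wz": 9.3},
  {"fingers": 50,"x": 0,"y": 13,"z": 0,"wx": 0,"wy": 0,"wz": 9.4},
  {"fingers": 50,"x": 2,"y": 14,"z": 0,"wx": 0,"wy": 0,"wz": 9.3},
  {"fingers": 50,"x": 0,"y": 0,"z": 0,"wx": 0,"wy": 0,"wz": 0},
  {"fingers": 50,"x": 0,"y": 0,"z": 0,"wx": 0,"wy": 0,"wz": 0},
])

```text
time_s: 12.8
ee_pos: [0.6063, 0.0217, 0.1353]
tool_rot: [-0.0, 0.999, 0.055, -0.0]
force: [-0.6, 0.5, -0.1]
grip_width: 0.501
```

```bash
python3 - <<'E'
from plan import *
from station import ctrl
h=here();print(np.round(h,1),ctrl.get_state()["q"].round(2))
plan(h,[(606,19.5,80,6,2),(606,19.5,66,6,1)])
E
```

```text
[606.3  21.7 135.3   6.3] [ 0.25  0.34 -0.4   1.69  0.14  1.15 -1.65]
[{y: 1, z: 28, wz: 0.1}, {x: -1, y: 1, z: 27, wz: 0.2}, {z: 14}]
end [605.5  19.7  66.3   6. ]
```

send_rows([
  {"fingers": 50,"x": 0,"y": 1,"z": 28,"wx": 0,"wy": 0,"wz": 0},
  {"fingers": 50,"x": 0,"y": 1,"z": 27,"wx": 0,"wy": 0,"wz": 0},
  {"fingers": 50,"x": 0,"y": 0,"z": 14,"wx": 0,"wy": 0,"wz": 0},
  {"fingers": 50,"x": 0,"y": 0,"z": 0,"wx": 0,"wy": 0,"wz": 0},
])

```text
time_s: 13.3
ee_pos: [0.606, 0.02, 0.0653]
tool_rot: [-0.0, 0.999, 0.054, -0.001]
force: [0.4, 0.4, 0.0]
grip_width: 0.502
```

send_rows([
  {"fingers": 5,"x": 0,"y": 0,"z": 0,"wx": 0,"wy": 0,"wz": 0},
  {"fingers": 5,"x": 0,"y": 0,"z": 0,"wx": 0,"wy": 0,"wz": 0},
  {"fingers": 5,"x": 0,"y": 0,"z": 0,"wx": 0,"wy": 0,"wz": 0},
  {"fingers": 5,"x": 0,"y": 0,"z": 0,"wx": 0,"wy": 0,"wz": 0},
], squeeze=20)

```text
time_s: 13.8
ee_pos: [0.6078, 0.0199, 0.0674]
tool_rot: [0.0, 0.999, 0.054, 0.001]
force: [0.1, -0.0, 5.4]
grip_width: 0.176
```

send_rows([
  {"fingers": 5,"x": 0,"y": -4,"z": -1,"wx": 0,"wy": 0,"wz": -4},
  {"fingers": 5,"x": 0,"y": -4,"z": -1,"wx": 0,"wy": 0,"wz": -4},
  {"fingers": 5,"x": 0,"y": -5,"z": 0,"wx": 0,"wy": 0,"wz": -4},
  {"fingers": 5,"x": -1,"y": -4,"z": 0,"wx": 0,"wy": 0,"wz": -4},
  {"fingers": 5,"x": 0,"y": 0,"z": 0,"wx": 0,"wy": 0,"wz": 0},
])

```text
time_s: 14.42
ee_pos: [0.6039, 0.0367, 0.0677]
tool_rot: [-0.0, 0.981, 0.193, 0.002]
force: [6.3, 1.0, -7.2]
grip_width: 0.177
```

send_rows([
  {"fingers": 5,"x": 1,"y": -4,"z": 1,"wx": 0,"wy": 0,"wz": -4},
  {"fingers": 5,"x": 1,"y": -4,"z": 0,"wx": 0,"wy": 0,"wz": -4},
  {"fingers": 5,"x": 0,"y": -4,"z": 0,"wx": 0,"wy": 0,"wz": -4},
  {"fingers": 5,"x": 0,"y": -4,"z": 0,"wx": 0,"wy": 0,"wz": -4},
  {"fingers": 5,"x": 0,"y": -5,"z": 0,"wx": 0,"wy": 0,"wz": -4},
  {"fingers": 5,"x": 0,"y": -4,"z": 0,"wx": 0,"wy": 0,"wz": -4},
  {"fingers": 5,"x": -1,"y": -4,"z": 0,"wx": 0,"wy": 0,"wz": -4},
  {"fingers": 5,"x": 0,"y": 0,"z": 0,"wx": 0,"wy": 0,"wz": 0},
])

```text
time_s: 15.42
ee_pos: [0.5876, 0.0602, 0.0675]
tool_rot: [-0.0, 0.906, 0.424, 0.001]
force: [0.0, 1.2, 2.0]
grip_width: 0.179
```

send_rows([
  {"fingers": 5,"x": 0,"y": -4,"z": 0,"wx": 0,"wy": 0,"wz": -4},
  {"fingers": 5,"x": 0,"y": -4,"z": 0,"wx": 0,"wy": 0,"wz": -4},
  {"fingers": 5,"x": 0,"y": -5,"z": 0,"wx": 0,"wy": 0,"wz": -4},
  {"fingers": 5,"x": -1,"y": -4,"z": 0,"wx": 0,"wy": 0,"wz": -4},
  {"fingers": 5,"x": 0,"y": -4,"z": 0,"wx": 0,"wy": 0,"wz": -4},
  {"fingers": 5,"x": 0,"y": -4,"z": 0,"wx": 0,"wy": 0,"wz": -4},
  {"fingers": 5,"x": 0,"y": 0,"z": 0,"wx": 0,"wy": 0,"wz": 0},
])

```text
time_s: 16.3
ee_pos: [0.5657, 0.0724, 0.0675]
tool_rot: [-0.0, 0.798, 0.602, 0.001]
force: [1.7, 4.5, 2.2]
grip_width: 0.184
```

```bash
python3 - <<'E'
from plan import *
h=here();print(np.round(h,1),degrees(atan2(h[1]-13.6,h[0]-545.7)),hypot(h[1]-13.6,h[0]-545.7))
E
```

```text
[565.7  72.4  67.5  74.1] 71.23038820859195 62.11873084464161
```

send_rows([
  {"fingers": 5,"x": 0,"y": -2,"z": 0,"wx": 0,"wy": 0,"wz": -2},
  {"fingers": 5,"x": -1,"y": -2,"z": 0,"wx": 0,"wy": 0,"wz": -1},
  {"fingers": 5,"x": 0,"y": -2,"z": 0,"wx": 0,"wy": 0,"wz": 0},
  {"fingers": 5,"x": 0,"y": 0,"z": 0,"wx": 0,"wy": 0,"wz": 0},
])

```text
time_s: 16.8
ee_pos: [0.5617, 0.0735, 0.0676]
tool_rot: [0.001, 0.781, 0.624, 0.003]
force: [7.4, 6.1, -4.0]
grip_width: 0.18
```

send_rows([
  {"fingers": 5,"x": 0,"y": -2,"z": 0,"wx": 0,"wy": 0,"wz": 0},
  {"fingers": 5,"x": 0,"y": 0,"z": 0,"wx": 0,"wy": 0,"wz": 0},
])

```text
time_s: 17.05
ee_pos: [0.5616, 0.0734, 0.0677]
tool_rot: [0.002, 0.782, 0.624, 0.005]
force: [14.2, 5.5, -7.9]
grip_width: 0.179
```

send_rows([
  {"fingers": 5,"x": 0,"y": -2,"z": 0,"wx": 0,"wy": 0,"wz": 0},
  {"fingers": 5,"x": 0,"y": 0,"z": 0,"wx": 0,"wy": 0,"wz": 0},
])

```text
time_s: 17.3
ee_pos: [0.5615, 0.0735, 0.0678]
tool_rot: [0.003, 0.782, 0.624, 0.006]
force: [19.3, 5.5, -12.5]
grip_width: 0.175
```

The force rises with no motion, so the keeper is on its stop. I'll relax most of the overtravel, open and lift straight up.

send_rows([
  {"fingers": 5,"x": 0,"y": 3,"z": 0,"wx": 0,"wy": 0,"wz": 0},
  {"fingers": 5,"x": 0,"y": 0,"z": 0,"wx": 0,"wy": 0,"wz": 0},
  {"fingers": 45,"x": 0,"y": 0,"z": 0,"wx": 0,"wy": 0,"wz": 0},
  {"fingers": 45,"x": 0,"y": 0,"z": 0,"wx": 0,"wy": 0,"wz": 0},
  {"fingers": 45,"x": 0,"y": 0,"z": 0,"wx": 0,"wy": 0,"wz": 0},
  {"fingers": 45,"x": 0,"y": 0,"z": -30,"wx": 0,"wy": 0,"wz": 0},
  {"fingers": 45,"x": 0,"y": 0,"z": -40,"wx": 0,"wy": 0,"wz": 0},
  {"fingers": 45,"x": 0,"y": 0,"z": -40,"wx": 0,"wy": 0,"wz": 0},
  {"fingers": 45,"x": 0,"y": 50,"z": -10,"wx": 0,"wy": 0,"wz": 0},
  {"fingers": 45,"x": 0,"y": 50,"z": 0,"wx": 0,"wy": 0,"wz": 0},
  {"fingers": 45,"x": -50,"y": 0,"z": 0,"wx": 0,"wy": 0,"wz": 0},
  {"fingers": 45,"x": -50,"y": 0,"z": 0,"wx": 0,"wy": 0,"wz": 0},
])

```text
time_s: 18.8
ee_pos: [0.6331, -0.0487, 0.1857]
tool_rot: [-0.001, 0.782, 0.624, -0.001]
force: [-0.5, 0.0, 0.9]
grip_width: 0.452
```

send_rows([
  {"fingers": 45,"x": -55,"y": 0,"z": 0,"wx": 0,"wy": 0,"wz": 0},
  {"fingers": 45,"x": -55,"y": 0,"z": 0,"wx": 0,"wy": 0,"wz": 0},
  {"fingers": 45,"x": -55,"y": 0,"z": 0,"wx": 0,"wy": 0,"wz": 0},
  {"fingers": 45,"x": 0,"y": 0,"z": 0,"wx": 0,"wy": 0,"wz": 0},
  {"fingers": 45,"x": 0,"y": 0,"z": 0,"wx": 0,"wy": 0,"wz": 0},
])

```text
time_s: 19.42
ee_pos: [0.5964, -0.2084, 0.1869]
tool_rot: [-0.0, 0.782, 0.623, 0.0]
force: [1.0, 1.5, 0.1]
grip_width: 0.45
```

```bash
python3 - <<'E'
from h import *
t=ctrl.grab_frame("top");s=ctrl.grab_frame("side")
a=cv2.resize(t[135:245,215:355],(445,350),interpolation=3);b=cv2.resize(s[185:285,250:350],(350,350),interpolation=3)
cv2.imwrite("pics/p5.png",np.hstack([a,b])[:,:,::-1])
for q in("keeper_handle","keeper_pivot","dowel","collar"): print(q,[(d["at"],round(d["confidence"],2)) for d in ctrl.find_in("top",q)][:2])
for x in(-48,): pass
E
```

```text
keeper_handle [([201.0, 295.0], 0.7), ([192.6, 230.2], 0.3)]
keeper_pivot [([200.9, 286.0], 0.76), ([164.8, 264.5], 0.7)]
dowel []
collar [([192.5, 229.1], 0.74)]
```

View pics/p5.png

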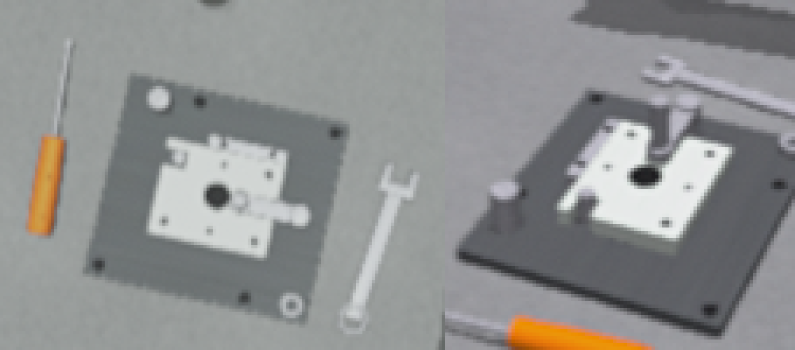

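The keeper arm points along the fixture's +y over the plate (crop hinge 300,215 to handle 240,200). The peg is in the notch, and the dowel, collar, driver and spanner are where they were. One last yaw check on the plate before handing in.

```bash
python3 - <<'E'
from h import *
a=ctrl.grab_frame("top")
for q,z in(("fixture",.012),("plate",.028)):
  for d in ctrl.cut_out("top",q)[:3]:
    r=rect(d["region"],"top",z)[0]
    if abs(r[0][0]-565)<40: print(q,r)
# free edge of the plate and fixture edge, bottom, by Canny + fitLine
g=cv2.cvtColor(a,cv2.COLOR_RGB2GRAY);e=cv2.Canny(cv2.resize(g,None,fx=4,fy=4,interpolation=2),60,150)
R=np.radians(-13.5);ex=np.array([np.cos(R),np.sin(R)]);ey=np.array([-ex[1],ex[0]])
v,u=np.nonzero(e);w=ray("top",np.c_[(u+.5)/4-.5,(v+.5)/4-.5],.028)[:,:2]*1000-[565.5,96.3];X,Y=w@ex,w@ey
m=(abs(X+48)<4)&(abs(Y)<50);l=cv2.fitLine(np.c_[X,Y][m].astype(np.float32),cv2.DIST_HUBER,0,.01,.01).ravel()
print("free edge x",np.median(X[m]),"yaw err",np.degrees(np.arctan(-l[0]/l[1])))
E
```

```text
fixture ((566.2227172851562, 97.27625274658203), (229.57879638671875, 210.26075744628906), 76.36985778808594)
plate ((565.3651123046875, 95.93342590332031), (122.08487701416016, 95.27821350097656), 74.32659149169922)Traceback (most recent call last):
  File "<stdin>", line 11, in <module>
cv2.error: OpenCV(4.12.0) /io/opencv/modules/imgproc/src/linefit.cpp:50: error: (-215:Assertion failed) count > 0 in function 'fitLine2D_wods'
```

```bash
python3 - <<'E'
from h import *
from math import *
g=cv2.cvtColor(ctrl.grab_frame("top"),cv2.COLOR_RGB2GRAY).astype(np.float32)
c=np.array([565.5,96.3]);t=radians(-13.5);ex=np.array([cos(t),sin(t)]);ey=np.array([-sin(t),cos(t)])
def edge(x0,y0,y1,z):
    ys=np.linspace(y0,y1,40);xs=np.arange(x0-9,x0+9.1,.5);out=[]
    for y in ys:
        p=proj("top",np.array([[*(c+x*ex+y*ey),z] for x in xs])/1000).astype(np.float32)
        v=cv2.remap(g,p[:,:1],p[:,1:],1)
        d=np.abs(np.gradient(cv2.GaussianBlur(v,(1,5),0).ravel()));d[d<d.max()*.4]=0;out.append((xs*d).sum()/d.sum())
    k=np.polyfit(ys,out,1);return degrees(atan(-k[0])),np.median(out)
print(edge(-48,-50,50,28),edge(-105,-80,80,12),edge(105,-80,80,12))
E
```

```text
(0.6037086072816432, np.float64(-48.35005175257035)) (0.3024083908838859, np.float64(-103.97356939791032)) (0.7742197092472178, np.float64(106.24051816541491))
```

The free edge is unchanged (0.60°, x -48.35), so the plate has not moved and is square. Handing in.

```bash
python3 -c "
from station import ctrl
print(ctrl.job_done(), ctrl.get_state()['time_s'])"
```

```text
the job is handed in; nothing more can be done
the job is handed in; nothing more can be done
```

I squared the plate against the stop bar, swung the keeper arm over it to its stop, and handed the job in at about 20 s on the robot's clock.

- **Plate:** I pushed the middle-sized plate, the one on the fixture, near its free corner with the shut fingers. It turned about the peg until the push force rose to about 19 N with no further motion. After the finger backed off, the plate edge was 0.58° off the nominal yaw, inside the fixture edges' own 0.3–0.7°. Its free edge was at x -48.3 mm (-48 expected). Both were unchanged after the keeper move.
- **Keeper:** I gripped the handle pin at 20 N and swung it until it was hard against its stop (about 20 N sideways, no motion). Then I eased off, opened the fingers and moved the arm clear. In the last picture the arm lies along the fixture's +y, over the plate.
- **Last look:** the peg is in the notch. The dowel, collar, driver and spanner look untouched. The oiler, angle bracket and bar were mostly or wholly outside that last crop, and the arm did not reach down near any of them.
- **Checks that disagreed:**
  - The last rectangle fit of the plate read 2° off, because the keeper covers part of the plate.
  - One edge-fit script failed and was replaced by the method used earlier.
  - The detectors did not find the dowel in the last picture and mistook another thing for the collar, so for those two I relied on the picture.

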